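# Latch a test flange into the proving dock

### The job

Load the square test flange, the one on a slide foot with a grip rib, into the proving dock: set it in the flared mouth of the lane and slide it in, lifting the hanging catch with the flange's own edge, until the catch drops behind it and holds it against the sprung sealing pad. Do not touch the catch with the gripper, push no further than it takes so that the pad is never driven near the end of its travel, leave the other things where they are, and let go.

Things in the scene. Friction and masses are not known exactly. Their poses are not given: they have to be found in the camera images.
- test_flange: Bare aluminium part, 0.23 kg (+-20 %), standing upright, 125 mm long (x), 50 high. Origin: underside, below the middle of the grip rib; z up, x towards the head. Rib: x -14 to +14 mm, 16 thick (y), 9 to 50 mm above the underside: grasp it across y from above. Foot bar: 24 wide, 10 high, x -14 to +86 mm.
- flange_head (a point): Centre of the front face of the part's square head, 111 mm ahead (x) of the part's origin, 17 mm above its underside. Head: 44 mm wide (y), 34 high, 26 thick; its back face is 85 mm ahead of the origin. Its top front edge lifts the catch. Axes as the part's.
- dock: Fixed grey proving dock, plate 305 x 120 x 10 mm. Origin: on the table, under the lane's middle line; x along the lane in the loading direction, z up. Plate: x -175 to +130, y +-60 mm; its top, the lane floor, is at z = 10 mm. Steel guide walls, 12 mm high above the floor, leave a lane 47 mm wide from x = -45 to +125 mm.
- lane_mouth (a point): Middle of the lane's flared mouth on the lane floor, at x = -100 mm of the dock; 78 mm wide here, narrowing at 16 degrees a side to 47 mm at x = -45 mm. Axes as the dock's. The foot may lie on the open plate before the mouth.
- lane_mid (a point): Point on the lane floor above the dock's origin (10 mm up). An aluminium carriage is clamped on the dock with the catch's axle crossing the lane within 15 mm before or beyond this point: its setting differs each time and is not measured, feel for it. Two cheeks at the axle, 18 mm long (x), 76 over all (y), tops 66 mm above the table. Axle 47 mm above the lane floor. Free pad face 64.5 mm beyond the axle.
- catch (a joint): Steel gravity catch, plate 45 x 28 x 6 mm, 0.08 kg, hinged at the axle, hanging obliquely down in the loading direction. Rad: 0 = hanging, grows as its tip rises. At 0 the tip is 25 mm above the lane floor, 40 mm beyond the axle. The head lifts it to about 0.22; it drops to 0 once the head's back face is 43.5 mm beyond the axle, then holds it at 42 mm and cannot be forced from within.
- pad (a joint): Brass sealing pad, 24 mm disc on the carriage facing out along the lane, centre 18 mm above the lane floor. Value in m: how far it is pushed in, 0 = free, 0.014 = end of travel. Spring 2 N per mm, no preload. The catch drops at about 5 mm (10 N); the latched flange keeps it 3 to 4 mm in. More than 11 mm (22 N) harms the seal.
- gauge: Bystander: nickel pressure gauge lying face up, 100 mm across, 38 mm high, short stub on its rim (to 76 mm from the centre along +x). Origin: centre of the underside.
- handwheel: Bystander: red valve handwheel lying flat, 120 mm across, 22 mm high. Origin: centre of the underside.
- round_flange: Bystander: round aluminium flange, 92 mm across, 36 mm high, no foot. Origin: centre of the underside.
- feeler_block: Bystander: blued steel feeler block, 62 x 36 x 24 mm. Origin: centre of the underside.
- spanner: Bystander: steel spanner lying flat, 160 mm long.
- tin: Bystander: green tin, 66 mm across, 62 mm high. Origin: centre of the underside.

How it is judged:
By the outcome, as a careful person would: the job done as asked, in the order asked, and still so for the second after the job is handed in, with the robot touching nothing.
It also fails if it takes over 64 s, if anything falls off the work surface, if the arm or the gripper's body presses on something with over 40 N, if the wrist force passes 120 N, or if a joint passes its speed limit or range.

### The arm

A 7-joint arm with a two-finger parallel gripper is mounted at the origin on the work surface. World frame = base frame: x ahead of the robot, y to its left, z up, the work surface at z = 0. Lengths are in mm, angles in rad, forces in N, time in s.
With the tool pointing down it reaches from about 400 to 850 mm from the base axis. Payload 4.5 kg.
Tool frame: the origin (TCP) lies midway between the tips of the shut fingers; the grasp point (between the pads) lies 19 mm behind it (robot.tcp_to_grasp is the z of the grasp point in the tool frame, in mm); z points along the fingers, y is the line along which they close (so a half turn about z gives the same grasp; the last joint's range is limited). The gripper opens to 88 mm and grips with 3 to 60 N. Pads are 18 mm wide; open, the fingers measure 123 mm over their backs; the gripper's body (75 mm by 187 mm) begins 45 mm behind the grasp point.
Start: joints at [1.262, 0.689, -0.195, 1.565, 0.157, 0.902, -0.215], TCP at [210.108, -588.649, 238.743] pointing down, gripper open.
Joint ranges: [-3.01, 3.01], [-0.46, 2.08], [-1.47, 1.51], [0.13, 2.56], [-1, 4.14], [0.04, 2.09], [-2.66, 2.66]. Speed limits (rad/s): [2.57, 2.57, 3.14, 3.14, 3.14, 3.14, 3.14].

### API

Orientations are given as a rotation vector (axis times angle).
In Python, from workcell import robot gives the robot as it stands.
- The arm moves only by the tool drive_tool, never from a script. Its arguments are lists of equal length, an entry for each row: "offset": the shift along the tool's x, y, z in mm, a list of three; "delta_rot": the turn, a rotation vector about the tool's x, y, z in degrees, a list of three; "gripper": the closure, from -1 (fully open) to 1 (shut), so that 0 is half open. In form: {"offset": [[tx, ty, tz], ...], "delta_rot": [[rx, ry, rz], ...], "gripper": [gripper, ...]}. A call has 1 to 20 rows; each row is the pose to reach, as a shift and turn from the pose commanded when the call began, along the tool's axes at that moment; what a row does not reach only later rows make up. A row lasts 1/10 s, in which the tool goes at most 50 mm and 8.59 degrees, less where a joint would pass 70% of its speed; a pose out of reach is approached as far as the arm can. A call with a gripper value outside its range is refused whole. The fingers move at their own pace and stop on an object; "grip_force" is the grip in N (left out, the last holds). Time passes only in rows, so rows that repeat a pose let the fingers close. It gives the time, the measured TCP pose, the force, the opening and the grip force at its end, in the units of the state.
- robot.sense(): the state, without advancing time (a new reading comes with each control period).
- robot.capture(name): name is "scene" or "top" or "wrist"; returns a dict with "frame" (400x640x3 uint8, red, green, blue), "depth" (400x640 float32, mm along the optical axis (not along the pixel's ray), 0 where there is no reading), "vfov" (degrees; the focal length in pixels is half the picture's height over the tangent of half this angle, whatever the lens; pixels are square), "cx", "cy" (the principal point, pixels), "dist_coeffs" ([k1, k2, p1, p2, k3] as OpenCV has them; the pictures are not rectified), "R" (3x3) and "t" (3): a world point X has camera coordinates R X + t. Camera axes: x right, y down, z forward; pixel columns grow to the right and rows downward; lengths in mm; the calibration is good to about 2 mm. A picture is of the moment at which its call begins.
- robot.close_job(): hands the job in; it is judged then, once.
The state is a dict: "clock": time; "q": joint angles; "joint_vel": joint speeds; "joint_efforts": joint torques, N m; "tool_pos": TCP position; "tool_rot": TCP orientation; "force": force on the tool from outside, world axes, zero at the start; "ft_torque": the same for the moment, N m; "gripper_width": finger opening in mm; "grasp_force": force on a finger pad.
Only numpy, scipy, OpenCV 4.12 (cv2) and the standard library are available. Lean on these libraries where they do the work, as an engineer would, in place of code of your own. Each camera call takes 0.05 s, during which the arm holds its last target. There are 200 camera calls.

## Working session

There is one attempt and no reset: what is moved stays moved. The work goes in short steps, Python scripts to look and compute and a tool call to move; the robot and the scene stay as the last step left them, time stands still between calls to the robot, and variables do not carry over. Pictures are saved under pics/ and viewed, at most 10 in all, crops included, and the job is handed in when it is done.

Besides the shell and the picture viewer there is one more tool, called after "Call:" as name(argument=value, ...), one argument or row to a line, values as JSON. drive_tool: Moves the arm, as the interface text tells. Its arguments: {"type":"object","properties":{"offset":{"type":"array"},"delta_rot":{"type":"array"},"gripper":{"type":"array"},"grip_force":{"type":"number"}},"required":["offset","delta_rot","gripper"]}

```bash
mkdir -p pics; cat > h.py <<'E'
import numpy as np, cv2
from workcell import robot
from scipy.spatial.transform import Rotation as Ro
def cap(n):
    c=robot.capture(n); f=c["frame"].shape[0]/2/np.tan(np.radians(c["vfov"])/2)
    c["K"]=np.array([[f,0,c["cx"]],[0,f,c["cy"]],[0,0,1.]]); c["D"]=np.array(c["dist_coeffs"],float)
    c["R"]=np.array(c["R"]);c["t"]=np.array(c["t"]); return c
def save(c,name): cv2.imwrite("pics/"+name,c["frame"][:,:,::-1])
def plane(c,uv,z):
    p=cv2.undistortPoints(np.array(uv,float).reshape(-1,1,2),c["K"],c["D"]).reshape(-1,2)
    d=np.c_[p,np.ones(len(p))]@c["R"]; o=-c["R"].T@c["t"]
    return o+d*((z-o[2])/d[:,2])[:,None]
def cloud(c):
    h,w=c["depth"].shape; v,u=np.mgrid[:h,:w]
    p=cv2.undistortPoints(np.c_[u.ravel(),v.ravel()].astype(float).reshape(-1,1,2),c["K"],c["D"]).reshape(-1,2)
    z=c["depth"].ravel()[:,None]
    return ((np.c_[p,np.ones(len(p))]*z-c["t"])@c["R"]).reshape(h,w,3)
def proj(c,X):
    return cv2.projectPoints(np.array(X,float).reshape(-1,1,3),cv2.Rodrigues(c["R"])[0],c["t"],c["K"],c["D"])[0].reshape(-1,2)
E
python3 - <<'E'
from h import *
for n in("top","scene"):
    c=cap(n); save(c,n+"0.png"); print(n,-c["R"].T@c["t"],c["R"][2])
s=robot.sense(); print({k:np.round(v,3) for k,v in s.items()}, robot.tcp_to_grasp)
E
```

```text
top [ 484.13078807   38.2949176  1221.54650928] [ 0.07799586  0.00425623 -0.9969446 ]
scene [1439.33383799  529.03724153  790.11307828] [-0.69617587 -0.41564106 -0.58530476]
{'clock': np.float64(0.1), 'q': array([ 1.262,  0.69 , -0.195,  1.566,  0.157,  0.903, -0.215]), 'joint_vel': array([ 0.   , -0.001, -0.001, -0.004,  0.001,  0.004,  0.001]), 'joint_efforts': array([-4.0000e-03, -5.2850e+01, -1.2720e+00, -1.5384e+01, -5.3000e-02,
        2.0000e-03,  0.0000e+00]), 'tool_pos': array([ 209.843, -588.129,  237.999]), 'tool_rot': array([-3.094e+00, -5.360e-01,  1.000e-03]), 'force': array([-0.285,  0.117,  0.263]), 'ft_torque': array([ 0.002, -0.02 ,  0.022]), 'grasp_force': np.float64(0.0), 'gripper_width': np.float64(88.036)} -18.700000000000003
```

View pics/top0.png

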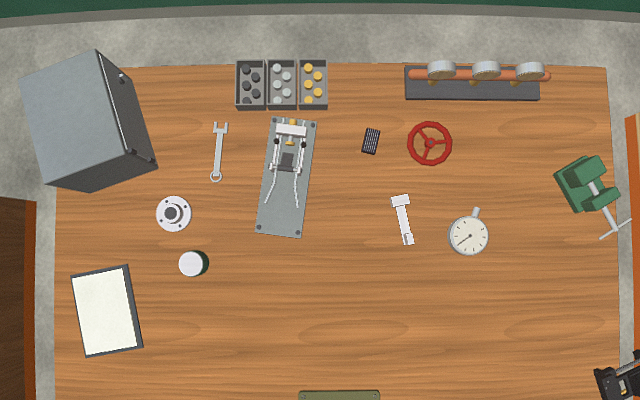

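View pics/scene0.png

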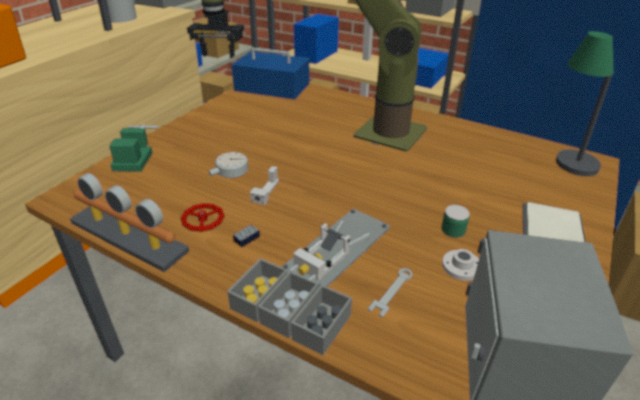

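The top view shows the flange with its head at about (401,201) and rib near (407,240). The dock plate runs from the mouth end (278,237) to the pad end (294,118), with the catch near (287,160). Next I'll measure both.

```bash
python3 - <<'E'
from h import *
c=cap("top"); hsv=cv2.cvtColor(c["frame"],cv2.COLOR_RGB2HSV); P=cloud(c)
m=((hsv[...,1]<60)).astype(np.uint8)
for nm,(x0,y0,x1,y1),z in (("dock",(240,111,325,245),10),("flange",(380,185,425,255),20)):
    k=np.zeros_like(m); k[y0:y1,x0:x1]=m[y0:y1,x0:x1]
    n,l,st,_=cv2.connectedComponentsWithStats(k); i=1+st[1:,4].argmax()
    v,u=np.nonzero(l==i); pts=plane(c,np.c_[u,v],z)[:,:2]
    r=cv2.minAreaRect(pts.astype(np.float32)); print(nm,r,st[i]); print(cv2.boxPoints(r).round(1))
    q=P[l==i]; q=q[q[:,2]>(25 if nm=="dock" else 3)]; print("depth hi",np.percentile(q,[2,50,98],axis=0).round(1))
    if nm=="flange":
        for lo,hi in((40,60),(28,39),(5,15)):
            a=q[(q[:,2]>lo)&(q[:,2]<hi)]; print(lo,len(a),a.mean(0).round(1) if len(a) else "", cv2.minAreaRect(a[:,:2].astype(np.float32)) if len(a)>3 else"")
    big=cv2.resize(c["frame"][y0-5:y1+5,x0-5:x1+5],None,fx=4,fy=4,interpolation=cv2.INTER_CUBIC); 
    if nm=="dock": cv2.imwrite("pics/dock.png",big[:,:,::-1])
E
```

```text
dock ((645.2825317382812, 132.49423217773438), (119.58219146728516, 304.0551452636719), 81.94934844970703) [ 255  116   62  123 5410]
[[486.4  94.6]
 [787.4  52. ]
 [804.2 170.4]
 [503.1 213. ]]
depth hi [[ 484.1   38.3   25.2]
 [ 719.8  123.5   51.1]
 [ 770.4  166.5 1221.5]]
flange ((531.6364135742188, -166.00588989257812), (126.61094665527344, 48.11447525024414), 13.050726890563965) [389 194  26  51 592]
[[ 464.5 -156.9]
 [ 475.4 -203.7]
 [ 598.7 -175.1]
 [ 587.9 -128.3]]
depth hi [[ 472.6 -179.8    5. ]
 [ 540.9 -164.3   14.3]
 [ 591.8 -132.7   51.3]]
40 77 [ 483.6 -173.7   49. ] ((484.00115966796875, -174.01351928710938), (27.090822219848633, 15.475144386291504), 10.8563814163208)
28 189 [ 574.9 -154.8   33.3] ((531.7263793945312, -163.72760009765625), (123.05567932128906, 43.715087890625), 11.164447784423828)
5 283 [ 528.9 -163.6    9.6] ((532.8970947265625, -162.18038940429688), (122.34005737304688, 31.210065841674805), 17.4228572845459)
```

View pics/dock.png

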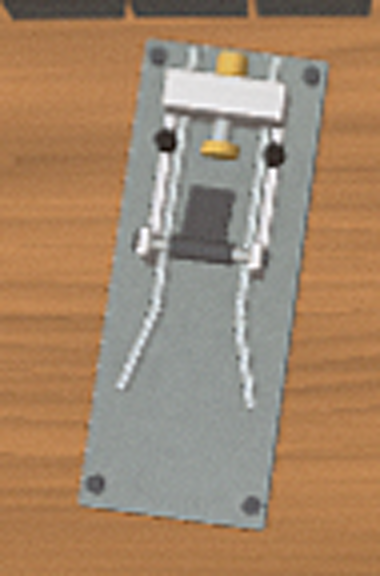

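The dock rectangle measures 119.6 x 304 mm (given: 120 x 305), so its yaw is about -8.1° and its origin about (667.6, 129.3). The rib is near (484,-174), with the flange yawed about 12°. The catch axle shows at crop pixel (205,245). Next I'll work out the move to above the rib.

```bash
cat >> h.py <<'E'
def mv(pos,yaw):
    s=robot.sense(); R=Ro.from_rotvec(s["tool_rot"]); p=np.array(s["tool_pos"])
    T=Ro.from_euler("z",yaw,degrees=True)*Ro.from_euler("x",180,degrees=True)
    print("offset",R.inv().apply(np.array(pos)-p).round(1),"drot",np.degrees((R.inv()*T).as_rotvec()).round(2),"at",p.round(1),"yaw",np.degrees(np.arctan2(*R.as_matrix()[[1,0],0])).round(2),"f",np.round(s["force"],1))
E
python3 -c "
from h import *
mv([484,-174,190],12)"
```

```text
offset [ 397.4 -297.9   48.5] drot [-0.07  0.01  7.64] at [ 209.9 -588.2  238.1] yaw 19.64 f [-0.3 -0.5  0. ]
```

Call:
drive_tool(
  offset=[
    [397,-298,48],
    [397,-298,48],
    [397,-298,48],
    [397,-298,48],
    [397,-298,48],
    [397,-298,48],
    [397,-298,48],
    [397,-298,48],
    [397,-298,48],
    [397,-298,48],
    [397,-298,48],
    [397,-298,48],
    [397,-298,48],
    [397,-298,48],
    [397,-298,48],
    [397,-298,48],
  ],
  delta_rot=[
    [0,0,7.6],
    [0,0,7.6],
    [0,0,7.6],
    [0,0,7.6],
    [0,0,7.6],
    [0,0,7.6],
    [0,0,7.6],
    [0,0,7.6],
    [0,0,7.6],
    [0,0,7.6],
    [0,0,7.6],
    [0,0,7.6],
    [0,0,7.6],
    [0,0,7.6],
    [0,0,7.6],
    [0,0,7.6],
  ],
  gripper=[-1,-1,-1,-1,-1,-1,-1,-1,-1,-1,-1,-1,-1,-1,-1,-1],
)

```text
clock: 1.75
tool_pos: [483.4, -175.6, 190.8]
tool_rot: [3.124, 0.326, 0.0]
force: [-0.3, -0.4, 0.1]
gripper_width: 88.1
grasp_force: 0.0
```

```bash
python3 - <<'E'
from h import *
mv([484,-174,17],12)
c=cap("wrist"); save(c,"w1.png"); print(-c["R"].T@c["t"],c["R"][2]); P=cloud(c)
hsv=cv2.cvtColor(c["frame"],cv2.COLOR_RGB2HSV)
near=(np.hypot(P[...,0]-530,P[...,1]+165)<90)
for lo,hi in((44,56),(28,39),(6,14)):
    k=near&(P[...,2]>lo)&(P[...,2]<hi); a=P[k][:,:2].astype(np.float32); v,u=np.nonzero(k)
    if len(a)>3: print(lo,len(a),cv2.minAreaRect(a),(u.min(),u.max(),v.min(),v.max()),np.median(P[k][:,2]))
E
```

```text
offset [  0.9  -1.5 173.8] drot [ 0.02  0.   -0.07] at [ 483.4 -175.6  190.8] yaw 11.93 f [-0.3 -0.4  0.1]
[ 550.55563635 -160.82025741  337.50431285] [-0.26185678 -0.05622999 -0.96346729]
44 404 ((484.5465087890625, -175.3086395263672), (27.516054153442383, 14.799903869628906), 11.970071792602539) (np.int64(313), np.int64(327), np.int64(177), np.int64(203)) 50.594003442004464
28 1227 ((544.9279174804688, -163.3426513671875), (96.89020538330078, 43.056522369384766), 10.926786422729492) (np.int64(300), np.int64(343), np.int64(79), np.int64(175)) 34.641578396472504
6 1518 ((518.5549926757812, -165.48023986816406), (98.93940734863281, 30.737064361572266), 12.624835014343262) (np.int64(303), np.int64(331), np.int64(107), np.int64(194)) 10.551847843918654
```

View pics/w1.png

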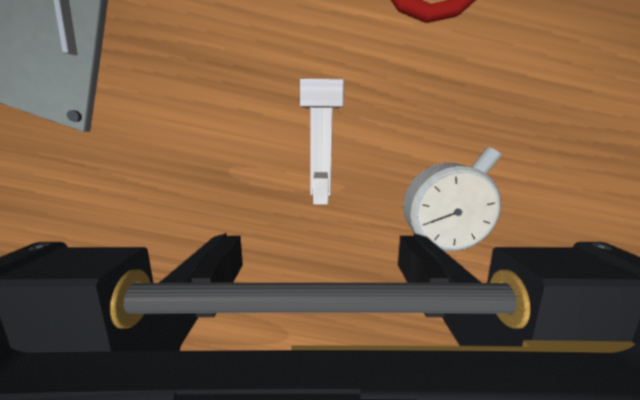

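The wrist view shows the rib top at (320,190) and the head at (321,92). The gauge is clear to the right, with its rim at about x=405. The measured rib is at (484.5,-175.3), 27.5 x 14.8 mm, top at 50 mm, which agrees with the sizes given. I'll descend and grip.

Call:
drive_tool(
  offset=[
    [1,0,45],
    [1,0,90],
    [1,0,125],
    [1,0,150],
    [1,0,165],
    [1,0,173],
    [1,0,173],
    [1,0,173],
    [1,0,173],
    [1,0,173],
    [1,0,173],
    [1,0,173],
    [1,0,173],
    [1,0,173],
    [1,0,173],
  ],
  delta_rot=[
    [0,0,0],
    [0,0,0],
    [0,0,0],
    [0,0,0],
    [0,0,0],
    [0,0,0],
    [0,0,0],
    [0,0,0],
    [0,0,0],
    [0,0,0],
    [0,0,0],
    [0,0,0],
    [0,0,0],
    [0,0,0],
    [0,0,0],
  ],
  gripper=[-0.2,-0.2,-0.2,-0.2,-0.2,-0.2,-0.2,-0.2,1,1,1,1,1,1,1],
  grip_force=40,
)

```text
clock: 3.3
tool_pos: [485.0, -174.6, 18.0]
tool_rot: [3.124, 0.329, 0.001]
force: [0.2, -1.2, 3.7]
gripper_width: 15.9
grasp_force: 39.9
```

Gripped at 15.9 mm. I'll lift the flange and carry it above the mouth.

Call:
drive_tool(
  offset=[
    [0,0,-20],
    [0,0,-60],
    [0,0,-100],
    [73,-321,-120],
    [73,-321,-120],
    [73,-321,-120],
    [73,-321,-120],
    [73,-321,-120],
    [73,-321,-120],
    [73,-321,-120],
    [73,-321,-120],
    [73,-321,-120],
    [73,-321,-120],
    [73,-321,-120],
    [73,-321,-120],
    [73,-321,-120],
    [73,-321,-120],
    [73,-321,-120],
  ],
  delta_rot=[
    [0,0,0],
    [0,0,0],
    [0,0,0],
    [0,0,20],
    [0,0,20],
    [0,0,20],
    [0,0,20],
    [0,0,20],
    [0,0,20],
    [0,0,20],
    [0,0,20],
    [0,0,20],
    [0,0,20],
    [0,0,20],
    [0,0,20],
    [0,0,20],
    [0,0,20],
    [0,0,20],
  ],
  gripper=[1,1,1,1,1,1,1,1,1,1,1,1,1,1,1,1,1,1],
)

```text
clock: 5.1
tool_pos: [489.3, 154.7, 137.7]
tool_rot: [3.134, -0.219, 0.0]
force: [0.1, 0.4, -1.8]
gripper_width: 15.7
grasp_force: 39.9
```

```bash
python3 - <<'E'
from h import *
mv([489.4,154.5,137],-8.06)
c=cap("wrist"); save(c,"w2.png"); P=cloud(c); np.savez("w2.npz",P=P,**{k:c[k] for k in("frame","K","D","R","t")})
s=robot.sense(); R=Ro.from_rotvec(s["tool_rot"]).as_matrix(); T=(P-np.array(s["tool_pos"]))@R  # tool coordinates
# head front/top: in tool frame
k=(T[...,0]>75)&(T[...,0]<125)&(abs(T[...,1])<35)&(T[...,2]<0)&(T[...,2]>-30); a=T[k]
print(len(a),np.percentile(a,[1,50,99],axis=0).round(1)); print(cv2.minAreaRect(a[:,:2].astype(np.float32)))
# carriage & walls in dock frame
e=np.array([np.cos(np.radians(-8.06)),np.sin(np.radians(-8.06))]); d=P[...,:2]-[667.6,129.3]
X=d@e; Y=d@[-e[1],e[0]]; Z=P[...,2]
w=(Z>18)&(Z<26)&(abs(Y)<50)&(X>-110)&(X<-20)
for x0 in range(-110,-20,10):
    b=w&(X>=x0)&(X<x0+10); L=Y[b&(Y>0)];Rr=Y[b&(Y<0)]
    print(x0,len(L),len(Rr),np.round([L.min(),np.median(L)] if len(L) else [],1),np.round([Rr.max(),np.median(Rr)] if len(Rr) else [],1))
f=(abs(Z-10)<6)&(abs(Y)<75)&(X<-60)&(X>-190); print("floor z",np.median(Z[f&(abs(Y)<50)]))
E
```

```text
offset [0.1 0.1 0.7] drot [ 0.   -0.01  0.08] at [489.3 154.7 137.7] yaw -7.98 f [ 0.1  0.4 -1.8]
7520 [[ 83.4 -20.6 -18. ]
 [ 96.3   0.7 -16.3]
 [109.   22.1  -3.9]]
((96.48210144042969, 0.7543315887451172), (26.675846099853516, 44.296451568603516), 0.5882651805877686)
-110 0 0 [] []
-100 82 86 [35.3 38.9] [-37.2 -41.2]
-90 50 49 [34.4 37.6] [-36.6 -39.7]
-80 0 0 [] []
-70 0 0 [] []
-60 0 0 [] []
-50 0 0 [] []
-40 2 2 [22.9 23.7] [-28.6 -29.4]
-30 112 128 [22.  24.9] [-24.5 -27.8]
floor z 10.681852528505734
```

View pics/w2.png

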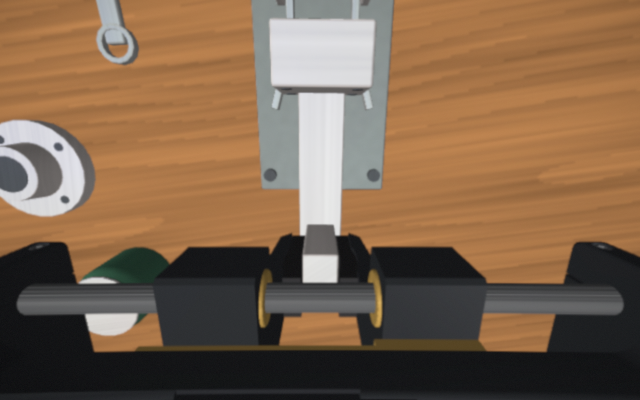

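The head top spans (270–375, 18–90), flanked by the mouth wall ends at (278,98) and (368,98), so it is centred. In tool axes the head's front face is at x≈109.5 and y≈+0.7, with the underside 17 mm below the TCP. The lane's middle is about 0.6 mm to tool +y. I'll lower it into the mouth.

Call:
drive_tool(
  offset=[
    [6,0.6,20],
    [6,0.6,50],
    [6,0.6,80],
    [6,0.6,98],
    [6,0.6,105],
    [6,0.6,107],
    [6,0.6,107],
    [6,0.6,107],
  ],
  delta_rot=[
    [0,0,0],
    [0,0,0],
    [0,0,0],
    [0,0,0],
    [0,0,0],
    [0,0,0],
    [0,0,0],
    [0,0,0],
  ],
  gripper=[1,1,1,1,1,1,1,1],
)

```text
clock: 5.95
tool_pos: [495.8, 153.6, 31.6]
tool_rot: [-3.133, 0.218, -0.003]
force: [0.8, 0.6, -2.7]
gripper_width: 16.0
grasp_force: 39.9
```

Call:
drive_tool(
  offset=[
    [0,0,1],
    [0,0,2],
    [0,0,2.5],
    [0,0,3],
    [0,0,3],
  ],
  delta_rot=[
    [0,0,0],
    [0,0,0],
    [0,0,0],
    [0,0,0],
    [0,0,0],
  ],
  gripper=[1,1,1,1,1],
)

```text
clock: 6.45
tool_pos: [495.2, 153.5, 28.0]
tool_rot: [-3.134, 0.218, -0.0]
force: [-0.5, -0.8, 0.9]
gripper_width: 15.5
grasp_force: 39.9
```

```bash
python3 - <<'E'
from h import *
e=np.array([np.cos(np.radians(-8.06)),np.sin(np.radians(-8.06))]); o=np.array([667.6,129.3])
def dk(p): d=np.array(p)[...,:2]-o; return np.stack([d@e,d@[-e[1],e[0]]],-1).round(1)
s=robot.sense(); print("tcp dock",dk(s["tool_pos"]),np.round(s["force"],1),s["clock"])
c=cap("top"); print("axle ctr",dk(plane(c,[[286.25,167.2]],57)),"cheeks",dk(plane(c,[[271.5,166],[299,170.5]],66)),"pad",dk(plane(c,[[290,143.5]],28)))
P=cloud(c); D=dk(P); Z=P[...,2]
k=(abs(abs(D[...,1])-32)<7)&(abs(D[...,0])<40)&(Z>58)&(Z<72); print("cheek depth x",np.percentile(D[k][:,0],[2,50,98]),k.sum())
c=cap("wrist"); P=cloud(c); D=dk(P); Z=P[...,2]
k=(abs(abs(D[...,1])-33)<7)&(abs(D[...,0])<40)&(Z>58)&(Z<72); print("wrist cheek x",np.percentile(D[k][:,0],[2,50,98]) if k.any() else 0,k.sum())
E
```

```text
tcp dock [-174.1   -0.2] [-0.5 -0.8  0.9] 6.45
axle ctr [[-6.8 -2.9]] cheeks [[ -9.8  32.3]
 [-11.9 -35.7]] pad [[58.5 -1. ]]
cheek depth x [-17.986  -9.85   -1.226] 58
wrist cheek x 0 0
```

The axle is about 7–10 mm before the dock's origin. I expect to meet the catch after roughly 74 mm of travel and the pad after about 120 mm.

Call:
drive_tool(
  offset=[
    [6,0,0],
    [14,0,0],
    [22,0,0],
    [30,0,0],
    [38,0,0],
    [46,0,0],
    [54,0,0],
    [62,0,0],
    [68,0,0],
    [70,0,0],
    [70,0,0],
  ],
  delta_rot=[
    [0,0,0],
    [0,0,0],
    [0,0,0],
    [0,0,0],
    [0,0,0],
    [0,0,0],
    [0,0,0],
    [0,0,0],
    [0,0,0],
    [0,0,0],
    [0,0,0],
  ],
  gripper=[1,1,1,1,1,1,1,1,1,1,1],
)

```text
clock: 7.65
tool_pos: [562.9, 143.9, 28.0]
tool_rot: [3.134, -0.218, -0.005]
force: [-3.3, 0.2, 6.1]
gripper_width: 15.8
grasp_force: 39.9
```

Call:
drive_tool(
  offset=[
    [3,0,0],
    [6,0,0],
    [9,0,0],
    [12,0,0],
    [15,0,0],
    [18,0,0],
    [21,0,0],
    [24,0,0],
    [27,0,0],
    [30,0,0],
    [33,0,0],
    [36,0,0],
    [38,0,0],
    [38,0,0],
  ],
  delta_rot=[
    [0,0,0],
    [0,0,0],
    [0,0,0],
    [0,0,0],
    [0,0,0],
    [0,0,0],
    [0,0,0],
    [0,0,0],
    [0,0,0],
    [0,0,0],
    [0,0,0],
    [0,0,0],
    [0,0,0],
    [0,0,0],
  ],
  gripper=[1,1,1,1,1,1,1,1,1,1,1,1,1,1],
)

```text
clock: 9.05
tool_pos: [599.7, 139.0, 28.0]
tool_rot: [-3.134, 0.217, 0.008]
force: [-6.4, 0.7, 8.2]
gripper_width: 15.6
grasp_force: 39.9
```

```bash
python3 - <<'E'
from h import *
mv([0,0,0],-8.06)
c=cap("wrist"); save(c,"w3.png")
E
```

```text
offset [-574.6  220.3   30.9] drot [0.02 0.28 0.13] at [599.7 139.   28. ] yaw -7.93 f [-6.4  0.7  8.2]
```

View pics/w3.png

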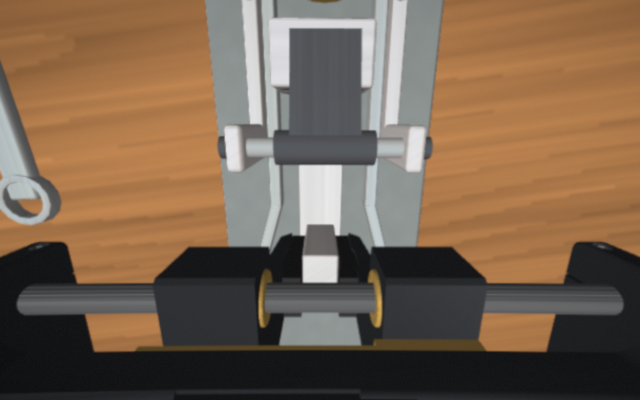

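The catch plate (290–362, 28–130) is now riding on the head, which is central between the walls, and the axle cheeks are at about (236,148) and (408,148). From here I'll track the catch's slope by depth.

```bash
cat >> h.py <<'E'
def chk():
    c=cap("wrist"); s=robot.sense(); R=Ro.from_rotvec(s["tool_rot"]).as_matrix(); T=(cloud(c)-np.array(s["tool_pos"]))@R
    hsv=cv2.cvtColor(c["frame"],cv2.COLOR_RGB2HSV)[...,2]
    k=(hsv<110)&(abs(T[...,1]-0.7)<12)&(T[...,0]>40)&(T[...,2]<-5); a=T[k]; v,u=np.nonzero(k)
    ch=(hsv>150)&(abs(abs(T[...,1])-33)<5)&(T[...,0]>10)&(T[...,2]<-32)&(T[...,2]>-46)
    ax=np.percentile(T[ch][:,0],[3,97]).round(1) if ch.any() else None
    tip=a[:,0]>a[:,0].min()+14; b=a[tip]
    sl=np.polyfit(b[:,0],-b[:,2],1); print("n",len(a),"rows",v.min(),v.max(),"x",np.percentile(a[:,0],[1,99]).round(1),"h",np.percentile(-a[:,2],[1,99]).round(1),"slope deg",np.degrees(np.arctan(sl[0])).round(2),"cheek",ax)
    print("tcp",np.round(s["tool_pos"],1),"f",np.round(s["force"],1),"t",s["clock"]); return c
E
python3 -c "
from h import *
chk()"
```

```text
n 10315 rows 0 399 x [ 53.8 103.1] h [ 22.8 146.7] slope deg -70.29 cheek [51.3 67.2]
tcp [599.7 138.9  28. ] f [-5.3  1.7  8.7] t 9.15
```

Call:
drive_tool(
  offset=[
    [1,0,-0.7],
    [2,0,-0.7],
    [4,0,-0.7],
    [6,0,-0.7],
    [8,0,-0.7],
    [8,0,-0.7],
  ],
  delta_rot=[
    [0,0,0],
    [0,0,0],
    [0,0,0],
    [0,0,0],
    [0,0,0],
    [0,0,0],
  ],
  gripper=[1,1,1,1,1,1],
)

```text
clock: 9.75
tool_pos: [610.7, 137.1, 28.3]
tool_rot: [3.134, -0.218, 0.002]
force: [-0.3, 0.4, -2.2]
gripper_width: 15.8
grasp_force: 39.9
```

```bash
python3 -c "
from h import *
chk()"
```

```text
n 9743 rows 3 399 x [ 43.2 112.5] h [  9.5 146.6] slope deg -56.54 cheek [40.6 56.4]
tcp [610.7 137.1  28.3] f [ 1.   0.4 -2.5] t 9.8
```

```bash
sed -i 's/(T\[...,2\]<-5); a=/(T[...,2]<-5)\&(T[...,2]>-45); a=/' h.py; python3 -c "
from h import *
chk()"
```

```text
n 7837 rows 14 190 x [ 43.  112.7] h [ 8.5 36.9] slope deg -19.22 cheek [40.6 56.6]
tcp [610.5 137.1  28.3] f [ 1.  -1.2 -1.9] t 9.85
```

Call:
drive_tool(
  offset=[
    [1,0,0],
    [2,0,0],
    [3,0,0],
    [4,0,0],
    [4,0,0],
  ],
  delta_rot=[
    [0,0,0],
    [0,0,0],
    [0,0,0],
    [0,0,0],
    [0,0,0],
  ],
  gripper=[1,1,1,1,1],
)

```text
clock: 10.35
tool_pos: [614.0, 136.8, 28.4]
tool_rot: [3.134, -0.218, 0.0]
force: [-0.3, -0.5, -1.6]
gripper_width: 15.6
grasp_force: 39.9
```

```bash
python3 -c "
from h import *
chk()"
```

```text
n 7457 rows 71 196 x [40.8 88.5] h [22.  36.9] slope deg -16.76 cheek [37.3 53.1]
tcp [614.  136.8  28.4] f [-0.8  0.9 -1.9] t 10.4
```

Call:
drive_tool(
  offset=[
    [1,0,0],
    [2,0,0],
    [3,0,0],
    [4,0,0],
    [4,0,0],
  ],
  delta_rot=[
    [0,0,0],
    [0,0,0],
    [0,0,0],
    [0,0,0],
    [0,0,0],
  ],
  gripper=[1,1,1,1,1],
)

```text
clock: 10.9
tool_pos: [616.1, 136.5, 28.1]
tool_rot: [3.134, -0.217, -0.006]
force: [-4.8, 0.4, -0.1]
gripper_width: 15.6
grasp_force: 39.9
```

```bash
python3 -c "
from h import *
chk()"
```

```text
n 7202 rows 76 197 x [40.6 86.5] h [22.4 37.4] slope deg -16.68 cheek [35.  50.8]
tcp [616.1 136.4  28.1] f [-5.2  0.8  1.3] t 10.95
```

Call:
drive_tool(
  offset=[
    [1,0,0],
    [2,0,0],
    [3,0,0],
    [4,0,0],
    [4,0,0],
  ],
  delta_rot=[
    [0,0,0],
    [0,0,0],
    [0,0,0],
    [0,0,0],
    [0,0,0],
  ],
  gripper=[1,1,1,1,1],
)

```text
clock: 11.45
tool_pos: [617.1, 136.3, 28.0]
tool_rot: [3.134, -0.217, -0.015]
force: [-11.5, 1.1, 5.7]
gripper_width: 15.9
grasp_force: 39.9
```

```bash
python3 -c "
from h import *
chk()"
```

```text
n 7078 rows 79 198 x [40.5 85.4] h [23.  37.6] slope deg -16.3 cheek [33.8 49.5]
tcp [617.1 136.3  28. ] f [-11.8   1.5   5.1] t 11.5
```

The push tilts the nose down by about 0.55° and adds floor load. I'll trim pitch and height, then go on in small steps.

Call:
drive_tool(
  offset=[
    [0,0,-0.3],
    [0,0,-0.5],
    [0.5,0,-0.5],
    [1,0,-0.5],
    [1,0,-0.5],
  ],
  delta_rot=[
    [0,0.3,0],
    [0,0.6,0],
    [0,0.6,0],
    [0,0.6,0],
    [0,0.6,0],
  ],
  gripper=[1,1,1,1,1],
)

```text
clock: 12.0
tool_pos: [617.5, 136.1, 28.0]
tool_rot: [3.132, -0.217, -0.001]
force: [-10.7, 1.5, 3.4]
gripper_width: 15.7
grasp_force: 39.9
```

```bash
python3 -c "
from h import *
chk()"
```

```text
n 6963 rows 80 197 x [40.5 85.1] h [22.3 37.2] slope deg -16.87 cheek [33.7 49.4]
tcp [617.5 136.1  28. ] f [-10.9   0.9   3.4] t 12.05
```

Call:
drive_tool(
  offset=[
    [0.5,0,-0.2],
    [1,0,-0.2],
    [1.5,0,-0.2],
    [2,0,-0.2],
    [2,0,-0.2],
  ],
  delta_rot=[
    [0,0,0],
    [0,0,0],
    [0,0,0],
    [0,0,0],
    [0,0,0],
  ],
  gripper=[1,1,1,1,1],
)

```text
clock: 12.55
tool_pos: [618.2, 136.0, 28.0]
tool_rot: [3.132, -0.216, -0.005]
force: [-13.1, 1.6, 3.9]
gripper_width: 16.0
grasp_force: 39.9
```

```bash
python3 -c "
from h import *
chk()"
```

```text
n 6847 rows 82 197 x [40.5 84.4] h [22.4 37.3] slope deg -16.66 cheek [32.9 48.6]
tcp [618.2 136.   28. ] f [-12.9   0.9   4.7] t 12.6
```

Call:
drive_tool(
  offset=[
    [0.5,0,-0.4],
    [1,0,-0.4],
    [1.5,0,-0.4],
    [1.5,0,-0.4],
  ],
  delta_rot=[
    [0,0.2,0],
    [0,0.2,0],
    [0,0.2,0],
    [0,0.2,0],
  ],
  gripper=[1,1,1,1],
)

```text
clock: 13.0
tool_pos: [619.1, 135.8, 28.0]
tool_rot: [3.132, -0.216, -0.001]
force: [-13.5, 0.9, 1.9]
gripper_width: 15.8
grasp_force: 39.9
```

```bash
python3 -c "
from h import *
chk()"
```

```text
n 6075 rows 88 198 x [40.4 83.5] h [ 9.7 37. ] slope deg -29.99 cheek [32.  47.7]
tcp [619.1 135.8  28. ] f [-11.8   1.1   2.5] t 13.05
```

The catch has dropped: its slope is -30° (hanging is -29°) and the tip is about 27 mm above the floor. I'll ease off so the flange seats against it.

Call:
drive_tool(
  offset=[
    [-1,0,0],
    [-2,0,0],
    [-3,0,0],
    [-4,0,0],
    [-5,0,0],
    [-5,0,0],
  ],
  delta_rot=[
    [0,-0.2,0],
    [0,-0.3,0],
    [0,-0.5,0],
    [0,-0.6,0],
    [0,-0.7,0],
    [0,-0.7,0],
  ],
  gripper=[1,1,1,1,1,1],
)

```text
clock: 13.65
tool_pos: [617.5, 136.1, 28.5]
tool_rot: [3.133, -0.217, -0.009]
force: [-8.0, 1.4, -0.4]
gripper_width: 15.7
grasp_force: 39.9
```

```bash
python3 -c "
from h import *
chk()"
```

```text
n 6228 rows 88 197 x [40.5 83.2] h [12.9 37. ] slope deg -28.95 cheek [33.4 49.2]
tcp [617.5 136.1  28.5] f [-8.   1.4  0.5] t 13.7
```

Call:
drive_tool(
  offset=[
    [-0.5,0,0.2],
    [-1,0,0.3],
    [-1.5,0,0.3],
    [-2,0,0.3],
    [-2.5,0,0.3],
    [-2.5,0,0.3],
  ],
  delta_rot=[
    [0,0,0],
    [0,0,0],
    [0,0,0],
    [0,0,0],
    [0,0,0],
    [0,0,0],
  ],
  gripper=[1,1,1,1,1,1],
)

```text
clock: 14.3
tool_pos: [617.3, 136.1, 28.6]
tool_rot: [3.133, -0.218, -0.002]
force: [-5.1, -0.0, -2.0]
gripper_width: 15.8
grasp_force: 39.9
```

```bash
python3 -c "
from h import *
chk()"
```

```text
n 6199 rows 88 197 x [40.4 83.2] h [12.5 36.8] slope deg -29.25 cheek [34.  49.7]
tcp [617.3 136.2  28.6] f [-5.5  1.3 -1.7] t 14.35
```

Call:
drive_tool(
  offset=[
    [-1,0,0.3],
    [-2,0,0.6],
    [-2.5,0,0.8],
    [-2.5,0,0.8],
    [-2.5,0,0.8],
    [-2.5,0,0.8],
    [-2.5,0,0.8],
    [-2.5,0,0.8],
    [-2.5,0,0.8],
  ],
  delta_rot=[
    [0,0,0],
    [0,0,0],
    [0,0,0],
    [0,0,0],
    [0,0,0],
    [0,0,0],
    [0,0,0],
    [0,0,0],
    [0,0,0],
  ],
  gripper=[1,1,1,1,0.1,0.1,0.1,0.1,0.1],
)

```text
clock: 15.25
tool_pos: [616.8, 136.5, 28.6]
tool_rot: [-3.134, 0.218, -0.004]
force: [0.5, 0.2, 0.4]
gripper_width: 39.5
grasp_force: 0.0
```

```bash
python3 -c "
from h import *
chk(); print(robot.sense()['gripper_width'])"
```

```text
n 6211 rows 88 197 x [40.4 83.3] h [12.4 36.8] slope deg -29.47 cheek [34.6 50.4]
tcp [616.7 136.5  28.5] f [0.1 1.1 0.5] t 15.3
39.631537478342146
```

Released, and the catch still hangs behind the head. I'll lift straight up, then back away.

Call:
drive_tool(
  offset=[
    [0,0,-10],
    [0,0,-30],
    [0,0,-60],
    [0,0,-100],
    [0,0,-140],
    [-40,0,-160],
    [-60,0,-160],
    [-60,0,-160],
    [-60,0,-160],
  ],
  delta_rot=[
    [0,0,0],
    [0,0,0],
    [0,0,0],
    [0,0,0],
    [0,0,0],
    [0,0,0],
    [0,0,0],
    [0,0,0],
    [0,0,0],
  ],
  gripper=[0.1,0.1,0.1,0.1,0.1,0.1,0.1,0.1,0.1],
)

```text
clock: 16.2
tool_pos: [557.3, 144.9, 188.9]
tool_rot: [-3.134, 0.218, -0.005]
force: [0.1, -0.6, 0.5]
gripper_width: 39.8
grasp_force: 0.0
```

```bash
python3 -c "
from h import *
c=cap('wrist'); save(c,'w4.png'); print(robot.sense()['force'])"
```

```text
[ 0.08807246 -1.02213063 -0.04734782]
```

View pics/w4.png

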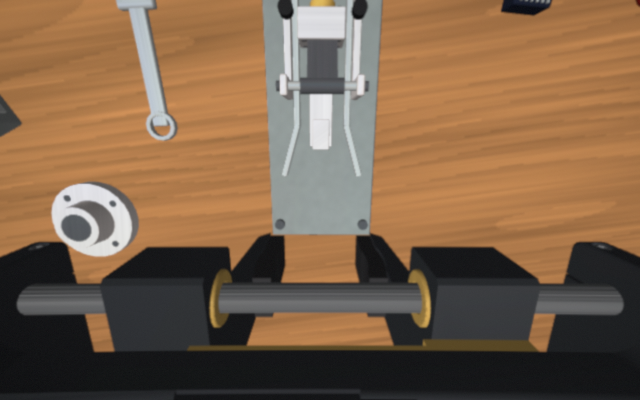

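The flange sits in the lane with its rib at (320,135). The catch (305–340, 40–80) is down behind the head at (320,22), against the brass pad, and nothing else has moved.

```bash
python3 -c "
from workcell import robot
print(robot.close_job())"
```

```text
the job is handed in; nothing more can be done
None
```

The square test flange is latched in the proving dock with the catch down behind its head and holding it against the pad; I let go, backed off, and handed the job in at about 16 s, with the push force peaking around 13.5 N (limit 22 N).

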